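Tip the drill plate out of its hooded bin

TASK

Take the drill plate with the orange handle out of its deep blue bin: raise its handle edge first, so that the plate tips up while its other end is still down in the bin, then draw it out from under the bin's hood. Lower it flat onto the middle of the black rubber mat and let go only once it rests there. Leave the plate with the white handle in its bin.

Things in the scene. Friction and masses are not known exactly. Their poses are not given: they have to be found in the camera images.
- orange_plate: Loose aluminium plate 150 (x) x 66 (y) x 6 mm, 0.19-0.34 kg, flat on its bin's floor. Origin: centre of underside, z up. Upright orange-topped handle at x = +56, y = 0: steel stem 30 (x) x 10 (y) mm up to z = 50, then orange grip 40 (x) x 14 (y) mm, z = 50 to 96; pinch it along y from above. Handle at the bin's open +x end; its -x end lies about 30 mm under the hood.
- orange_bin: Deep blue bin, fixed, holding the orange-handled plate: outside 188 (x) x 96 (y) x 66 mm high, inside 176 x 84, floor and walls 6 thick. Origin: centre of underside, z up, +x roughly away from the robot. A fixed hood on the rim covers its -x end, x = -94 to -43, z = 66 to 71, so the plate cannot come out level; the rest is open. The handle's top stands at z = 102.
- white_plate: An identical drill plate but with a white handle, lying in an identical blue bin beside the first one. Not to be moved. Which bin stands left varies.
- mat: Black rubber mat, 240 (x) x 210 (y) x 4 mm thick, fixed flat on the bench to the left of the bins. Origin at the centre of its underside; its top is at z = 4 mm. (Elsewhere, far right on the bench at y < -0.45, x = 0.42 to 0.72 m, stands a tall carton: keep the arm clear of it when swinging in.)

How it is judged:
On the way, in this order (a step that is already met when the one before it is completed fails the run):
1. the orange plate is tipped up by at least 10 degrees while its far end from the handle is still down in the bin (angle between orange_plate's own z axis and vertical above 0.17 rad and z of orange_plate in the frame of orange_bin below 0.075 m and horizontal distance between orange_plate and orange_bin below 0.05 m), for 0.1 s.
2. the orange plate bears on the mat while the fingers still hold it (contact force between orange_plate and mat above 0.3 N and contact force between the fingers and orange_plate above 0.3 N and angle between orange_plate's own z axis and vertical below 0.6 rad), for 0.04 s.
At the end, for the whole second after the job is handed in: The orange-handled plate lies flat (within 5 degrees), handle up, at rest on the mat, its centre within 35 mm of the mat's centre; the white-handled plate is within 20 mm of where it was (horizontal distance between orange_plate and mat below 0.035 m and angle between orange_plate's own z axis and vertical below 0.09 rad and z of orange_plate in the frame of mat below 0.012 m and linear speed of orange_plate below 0.02 m/s and distance of white_plate from where it was at the start of the episode below 0.02 m); the robot touches nothing.
It fails at once if the white-handled plate is shifted by more than 20 mm (distance of white_plate from where it was at the start of the episode above 0.02 m).
It also fails if it takes over 43 s, if anything falls off the work surface, if the arm or the gripper's body presses on something with over 40 N, if the wrist force passes 120 N, or if a joint passes its speed limit or range.

ROBOT

A 6-joint arm with a two-finger parallel gripper is mounted at the origin on a cart in front of the work surface, level with it; the furniture and walls round the work are solid. World frame = base frame: x ahead of the robot, y to its left, z up, the work surface at z = 0. Lengths are in m, angles in rad, forces in N, time in s.
With the tool pointing down it reaches from about 0.3 to 0.85 m from the base axis. Payload 5.4 kg.
Tool frame: the origin (TCP) lies between the finger pads; the fingertips stand 11 mm ahead of it and the grasp point (between the pads) lies 8 mm behind it; z points along the fingers, y is the line along which they close (so a half turn about z gives the same grasp; the last joint's range is limited). The gripper opens to 85 mm and grips with 20 to 120 N. Pads are 22 mm wide; open, the fingers measure 114 mm over their backs; the gripper's body (76 mm by 85 mm) begins 54 mm behind the grasp point. The pads swing forward as they close: fully open they stand 13 mm farther back than shut.
Start: joints at [1.048, 0.158, 1.597, -0, 1.386, -0.21], TCP at [0.177, 0.547, 0.242] pointing down, gripper open.
Joint ranges: [-2.91, 2.91], [-0.94, 2.29], [0.18, 2.7], [-1.29, 4.43], [0.17, 2.64], [-3, 3]. Speed limits (rad/s): [2.57, 2.57, 3.14, 3.14, 3.14, 3.14].

INTERFACE

Orientations are given as a rotation vector (axis times angle).
In Python, from cell import robot gives the robot as it stands.
- The arm moves only by the tool jog_arm, called after ">>>" as name(argument=value, ...) on one line, values as JSON. Schema: {"type":"object","properties":{"segments":{"type":"object","properties":{"x":{"type":"array","items":{"type":"number"},"minItems":1,"maxItems":8},"y":{"type":"array","items":{"type":"number"},"minItems":1,"maxItems":8},"z":{"type":"array","items":{"type":"number"},"minItems":1,"maxItems":8},"spin":{"type":"array","items":{"type":"number"},"minItems":1,"maxItems":8},"jaw":{"type":"array","items":{"type":"number"},"minItems":1,"maxItems":8}},"additionalProperties":false,"required":["x","y","z","spin","jaw"]},"clamp_n":{"type":"number"},"only":{"type":"string"},"quiet":{"type":"boolean"},"lines":{"type":"string"}},"required":["segments"],"additionalProperties":false}. segments is an object with one list for each field, all of the same length, 1 to 8, a row being the entries at one place: x, y, z (the shift in shares of the most that a row can go, 1 being 50 mm), spin (a turn about the tool's z in units of 0.05 rad), jaw (the finger opening in m); each row shifts and turns the commanded pose from where the row before left it, along the tool's axes as they then stand; what a row does not reach is not made up. A row lasts 1/10 s, in which the tool goes at most 0.05 m and 0.15 rad, less where a joint would pass 70% of its speed; a pose out of reach is approached as far as the arm can. The fingers move at their own pace and stop on an object; clamp_n is the grip in N (left out, the last holds). Time passes only in rows, so rows that do not move let the fingers close. The tool returns the time, the measured TCP pose, the force, the opening and the grip force at its end. only (a regular expression) keeps the lines of the reply that match it, lines (a string "A,B") keeps lines A to B, and quiet returns only ok. Input that does not fit is refused with a message, and nothing moves.
- robot.read_state(): the state, without advancing time (a new reading comes with each control period).
- robot.camera(name): name is "scene" or "top" or "wrist"; returns a dict with "color" (420x560x3 uint8, red, green, blue), "fx", "fy", "cx", "cy" (pixels), "distortion" ([k1, k2, p1, p2, k3] as OpenCV has them; the pictures are not rectified), "position" and "orientation" of the camera in the world. Camera axes: x right, y up, looking along -z (the intrinsics and any distortion apply to the point x, -y, -z); pixel columns grow to the right and rows downward; lengths in m; the calibration is good to about 2 mm. A picture is of the moment at which its call begins. There is no depth.
- robot.job_done(): hands the job in; it is judged then, once.
The state is a dict: "time_s": time; "q": joint angles; "dq": joint speeds; "effort": joint torques, N m; "tool_pos": TCP position; "tool_rot": TCP orientation; "contact_force": force on the tool from outside, world axes, zero at the start; "moment": the same for the moment, N m; "gripper_width": finger opening in m; "gripper_force": force on a finger pad.
Only numpy, scipy, OpenCV 4.12 (cv2) and the standard library are available. Lean on these libraries where they do the work, as an engineer would, in place of code of your own. Each camera call takes 0.05 s, during which the arm holds its last target. There are 200 camera calls.

## Working session

There is one attempt and no reset: what is moved stays moved. The work goes in short steps, Python scripts to look and compute and a tool call to move; the robot and the scene stay as the last step left them, time stands still between calls to the robot, and variables do not carry over. Pictures are saved under pics/ and viewed, at most 13 in all, crops included, and the job is handed in when it is done.

```bash
ls; mkdir -p pics; cat > h.py <<'E'
import numpy as np, cv2
from scipy.spatial.transform import Rotation as R
from cell import robot
def cam(n,save=None):
    c=robot.camera(n)
    if save: cv2.imwrite('pics/'+save,c['color'][:,:,::-1])
    return c
def rot(o):
    o=np.array(o,float)
    return o if o.shape==(3,3) else (R.from_rotvec(o).as_matrix() if o.size==3 else R.from_quat(o).as_matrix())
def ray(c,uv):
    K=np.array([[c['fx'],0,c['cx']],[0,c['fy'],c['cy']],[0,0,1]])
    p=cv2.undistortPoints(np.array(uv,float).reshape(-1,1,2),K,np.array(c['distortion'],float)).reshape(-1,2)
    return np.c_[p[:,0],-p[:,1],-np.ones(len(p))]@rot(c['orientation']).T
def onz(c,uv,z):
    d=ray(c,uv);o=np.array(c['position']);return o+d*((z-o[2])/d[:,2])[:,None]
E
python3 - <<'E'
from h import *
for n in ('top','scene'):
    c=cam(n,n+'0.png'); print(n,c['position'],c['orientation'],c['fx'],c['distortion'])
s=robot.read_state(); print(s)
a=cv2.imread('pics/top0.png');b=cv2.imread('pics/scene0.png')
E
```

```text
cell.py
pics
top [0.36829862 0.06156865 0.99469532] [ 0.13001331 -0.12374989 -1.54605856] 397.6672476226196 [-0.09828533  0.          0.          0.          0.        ]
scene [ 0.16717902 -0.57572269  0.48501013] [ 1.02688634 -0.26232883 -0.41113354] 415.3863756889908 [0.01659736 0.         0.         0.         0.        ]
{'time_s': 0.1, 'q': array([ 1.04791994e+00,  1.58995706e-01,  1.59809185e+00, -6.28903341e-06,
        1.38616522e+00, -2.10109173e-01]), 'dq': array([-0.00013891, -0.00209199, -0.00336461, -0.00088361, -0.00042006,
       -0.00054629]), 'effort': array([-4.98715708e-04, -3.96988070e+01, -3.32338071e+01, -2.13296980e-04,
        4.19272750e-03, -1.81687591e-05]), 'tool_pos': array([0.1766918 , 0.54664722, 0.24141713]), 'tool_rot': array([-4.89199831e-01, -3.10267317e+00,  2.43754603e-03]), 'contact_force': array([0.39109867, 0.03564422, 0.20539886]), 'moment': array([-0.03378974, -0.02166809,  0.0401755 ]), 'gripper_force': 0.0, 'gripper_width': 0.08536101777090445}
```

View pics/top0.png

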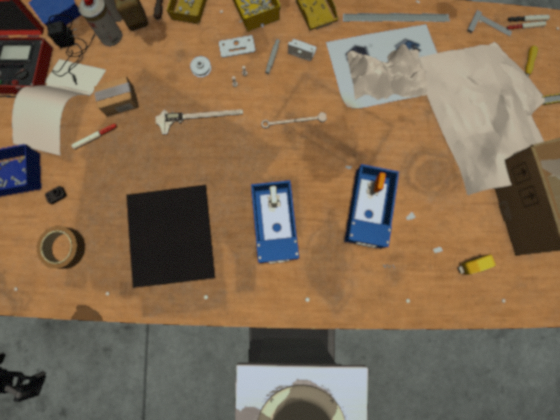

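View pics/scene0.png

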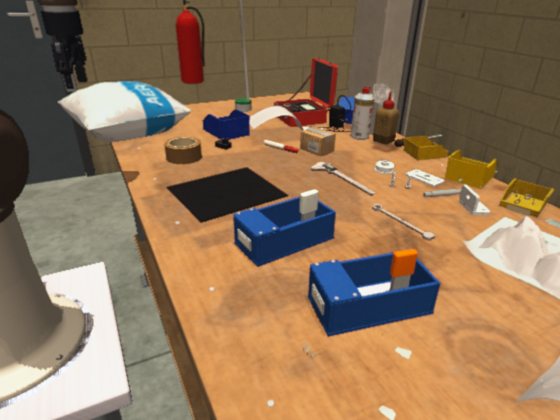

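The top view shows the mat at (171,235), the white-handled bin at (276,222) and the orange-handled bin at (372,207), with its handle near (380,182). The scene view shows the orange grip at (403,263) and its hood toward the robot.

```bash
cat > m.py <<'E'
from h import *
c=cam('top');s=cam('scene')
def mask(c,lo,hi,box):
    h=cv2.cvtColor(c['color'],cv2.COLOR_RGB2HSV); m=cv2.inRange(h,lo,hi); z=np.zeros_like(m); x0,y0,x1,y1=box; z[y0:y1,x0:x1]=m[y0:y1,x0:x1]; return z
def big(m): return max(cv2.findContours(m,cv2.RETR_EXTERNAL,cv2.CHAIN_APPROX_NONE)[0],key=cv2.contourArea)
def rep(n,P):
    r=cv2.minAreaRect((P[:,:2]*1000).astype(np.float32)); print(n,np.round(r[0],1),np.round(r[1],1),'ang',round(r[2],2))
# bins: blue outline at rim height
for n,b in (('orange',(325,150,420,265)),('white',(235,165,320,275))):
    k=big(mask(c,(100,120,40),(125,255,255),b)).reshape(-1,2); rep('bin '+n+' @.066',onz(c,k,.066))
k=big(mask(c,(0,0,0),(179,255,45),(110,170,230,300))).reshape(-1,2); rep('mat',onz(c,k,.004))
mo=mask(c,(3,190,70),(14,255,255),(360,165,400,205)); k=big(mo).reshape(-1,2); rep('orange@.102',onz(c,k,.102)); print(cv2.boundingRect(k))
ms=mask(s,(3,190,70),(14,255,255),(380,240,430,290)); ks=big(ms).reshape(-1,2); print(cv2.boundingRect(ks))
a=cv2.resize(c['color'][155:255,340:405],None,fx=6,fy=6,interpolation=cv2.INTER_CUBIC)[:600]
b=cv2.resize(s['color'][240:295,375:435],None,fx=6,fy=6,interpolation=cv2.INTER_CUBIC)
out=np.zeros((600,390+360,3),np.uint8); out[:,:390]=a; out[:330,390:]=b
cv2.imwrite('pics/crop.png',out[:,:,::-1])
E
python3 m.py
```

```text
bin orange @.066 [ 535.  -158.8] [ 99.3 187.4] ang 80.53
bin white @.066 [493.2  74.1] [184.4  91. ] ang 7.14
mat [458.6 338.1] [233.4 203.6] ang 8.43
orange@.102 [ 584.5 -163.7] [11.7 41. ] ang 88.6
(375, 173, 6, 18)
(391, 249, 27, 28)
```

View pics/crop.png

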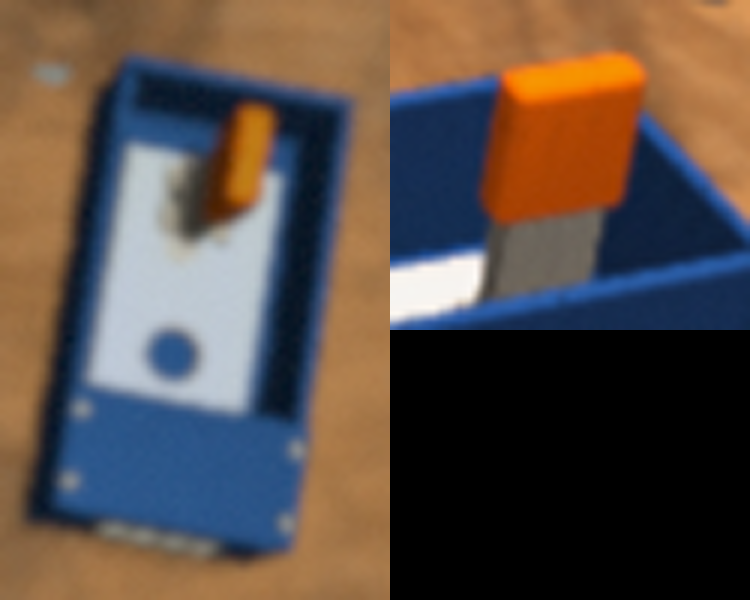

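The crop shows the orange grip's bright top face from (240,105) to (258,207), the bin's rim corners at about (125,57) and (352,100), and the side view of the grip, which stands upright.

```bash
cat > m2.py <<'E'
from h import *
c=cam('top');s=cam('scene')
P=lambda l:np.array(l,float)/6-.42+[340,155]
S=lambda l:(np.array(l,float)-[390,0])/6-.42+[375,240]
t=onz(c,P([(240,104),(275,106),(261,205),(229,203)]),.102); print(np.round(t*1000,1)); print(t.mean(0))
t2=onz(s,S([(503,75),(632,54),(646,68),(515,95)]),.102); print(np.round(t2*1000,1),t2.mean(0))
r=onz(c,P([(125,57),(352,100)]),.066); h=onz(c,P([(295,550),(52,505)]),.071); print(np.round(r*1000,1),np.round(h*1000,1))
p=onz(c,P([(125,145),(285,175),(250,412),(88,383)]),.012);print('plate',np.round(p*1000,1))
g=cv2.inRange(cv2.cvtColor(c['color'],cv2.COLOR_RGB2HSV),(3,150,60),(22,255,255))
crop=c['color'][170:194,372:390]; print(cv2.cvtColor(crop,cv2.COLOR_RGB2HSV)[10])
st=robot.read_state(); print(rot(st['tool_rot']).round(3))
E
python3 m2.py
```

```text
[[ 607.5 -169.1  102. ]
 [ 607.  -182.9  102. ]
 [ 567.6 -176.3  102. ]
 [ 568.1 -163.9  102. ]]
[ 0.58752873 -0.17305978  0.102     ]
[[ 571.  -165.1  102. ]
 [ 609.4 -172.1  102. ]
 [ 608.2 -178.9  102. ]
 [ 567.9 -173.8  102. ]] [ 0.58912301 -0.17248214  0.102     ]
[[ 635.5 -131.9   66. ]
 [ 620.  -224.4   66. ]] [[ 437.4 -195.2   71. ]
 [ 453.3  -99.9   71. ]]
plate [[ 612.4 -142.6   12. ]
 [ 601.  -211.    12. ]
 [ 499.1 -193.7   12. ]
 [ 510.  -125.6   12. ]]
[[109  93  96]
 [108 123  91]
 [111 103  82]
 [153  46  61]
 [  5 142  70]
 [ 12 217  81]
 [ 14 246 115]
 [ 15 237 160]
 [ 16 231 179]
 [ 18 228 186]
 [ 18 223 189]
 [ 16 206 181]
 [  9 133 151]
 [140  58 106]
 [109 147 120]
 [106 174 120]
 [106 178 109]
 [107 176  81]]
[[-0.951  0.308 -0.   ]
 [ 0.308  0.951 -0.001]
 [ 0.    -0.001 -1.   ]]
```
Handle centre (0.588,-0.173). Yaw: bin rim y dir: (15.5,92.5) -> atan(15.5/92.5)=9.5°: yaw -9.5° for bin. Plate side (p): (612-510, -142.6+125.6) → -9.4°. handle long: (39.4, -6.. )→ about -8 to -9. Plate yaw = -9.5°.

Units first: shifts go in shares of 50 mm and turns go in units of 0.05 rad. So -0.036 m is -0.72, -0.029 m is -0.58, -0.147 rad is -2.94.

>>> jog_arm(segments={"x": [0,-0.58,-0.58,-0.58,-0.58,-0.58,-0.58,-0.58],"y": [0,-0.72,-0.72,-0.72,-0.72,-0.72,-0.72,-0.72],"z": [0,0,0,0,0,0,0,0],"spin": [-2.94,0,0,0,0,0,0,0],"jaw": [0.045,0.045,0.045,0.045,0.045,0.045,0.045,0.045]}, clamp_n=20)

```text
time_s: 1.1
tool_pos: [0.3361, 0.2634, 0.2424]
tool_rot: [0.259, 3.13, 0.001]
contact_force: [1.0, -0.7, -0.0]
gripper_width: 0.0449
gripper_force: 0.0
```

>>> jog_arm(segments={"x": [-0.58,-0.58,-0.58,-0.58,-0.58,-0.58,-0.58,-0.58],"y": [-0.72,-0.72,-0.72,-0.72,-0.72,-0.72,-0.72,-0.72],"z": [0,0,0,0,0,0,0,0],"spin": [0,0,0,0,0,0,0,0],"jaw": [0.045,0.045,0.045,0.045,0.045,0.045,0.045,0.045]})

```text
time_s: 1.9
tool_pos: [0.5175, -0.0592, 0.2424]
tool_rot: [0.261, 3.13, 0.0]
contact_force: [0.6, 0.8, -0.2]
gripper_width: 0.0447
gripper_force: 0.0
```

```bash
cat > go.py <<'E'
from h import *
import sys
T=np.array(list(map(float,sys.argv[1:4]))); yaw=np.radians(float(sys.argv[4]))
s=robot.read_state(); M=rot(s['tool_rot']); y=M[:,1]
a=np.arctan2(y[1],y[0])-(yaw+np.pi/2)
print('pos',s['tool_pos'].round(4),'turn',round((a+np.pi/2)%np.pi-np.pi/2,4),'delta tool',(M.T@(T-s['tool_pos'])).round(4),'M',M.round(3).tolist(),'t',s['time_s'],'q',s['q'].round(2),s['gripper_width'])
E
python3 go.py 0.588 -0.173 0.150 -9.5
```

```text
pos [ 0.5175 -0.0592  0.2424] turn -0.0005 delta tool [-0.0883 -0.1005  0.0924] M [[-0.986, 0.166, 0.0], [0.166, 0.986, 0.0], [-0.0, 0.0, -1.0]] t 1.9 q [-0.35  0.02  1.75  0.    1.38 -1.75] 0.044713237014512616
```

In the tool's units: 0.04 m is 0.8, -0.034 m is -0.68.

>>> jog_arm(segments={"x": [-0.6,-0.6,-0.56,0,0,0],"y": [-0.68,-0.68,-0.66,0,0,0],"z": [0,0,0,0.8,0.8,0],"spin": [0,0,0,0,0,0],"jaw": [0.045,0.045,0.045,0.045,0.045,0.045]}, clamp_n=20)

```text
time_s: 2.5
tool_pos: [0.5829, -0.1697, 0.1555]
tool_rot: [-0.26, -3.119, -0.008]
contact_force: [-1.6, 0.7, 0.3]
gripper_width: 0.0451
gripper_force: 0.0
```

```bash
python3 go.py 0.588 -0.173 0.076 -9.5; python3 -c "
from h import *
for n in('scene','wrist'): cam(n,n+'1.png')
a=cv2.imread('pics/scene1.png')[120:400,200:560];b=cv2.imread('pics/wrist1.png')
cv2.imwrite('pics/v1.png',np.hstack([cv2.resize(a,(400,311)),cv2.resize(b,(400,311))]))"
```

```text
pos [ 0.5829 -0.1697  0.1555] turn -0.0006 delta tool [-0.0065 -0.0027  0.0794] M [[-0.986, 0.166, -0.012], [0.166, 0.986, 0.006], [0.012, 0.004, -1.0]] t 2.5 q [-0.48  0.33  1.58 -0.    1.25 -1.89] 0.045051264602942544
```

View pics/v1.png

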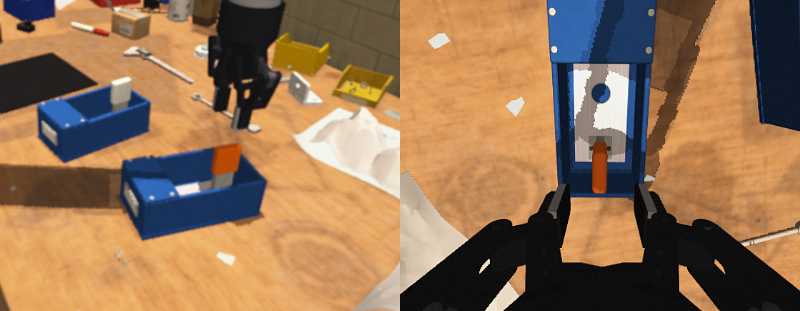

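The gripper stands above the orange handle. In the wrist view the grip, at (599,170), lies between the fingers at about (562,215) and (648,215).

In the tool's units: 0.02 m is 0.4, 0.01 m is 0.2.

>>> jog_arm(segments={"x": [0,0,0,0,0,0],"y": [0,0,0,0,0,0],"z": [0.4,0.4,0.4,0.2,0,0],"spin": [0,0,0,0,0,0],"jaw": [0.045,0.045,0.045,0.045,0.045,0.045]})

```text
time_s: 3.2
tool_pos: [0.5882, -0.1719, 0.0944]
tool_rot: [0.26, 3.128, -0.002]
contact_force: [-0.2, -0.7, 0.8]
gripper_width: 0.0447
gripper_force: 0.0
```

```bash
python3 go.py 0.588 -0.173 0.076 -9.5
```

```text
pos [ 0.5882 -0.1719  0.0944] turn 0.0003 delta tool [ 0.0001 -0.0011  0.0184] M [[-0.986, 0.165, 0.003], [0.165, 0.986, -0.001], [-0.003, -0.001, -1.0]] t 3.2 q [-0.48  0.4   1.61 -0.    1.13 -1.89] 0.04471792682004693
```

In the tool's units: 0.018 m is 0.36.

>>> jog_arm(segments={"x": [0,0,0,0,0,0],"y": [0,0,0,0,0,0],"z": [0.36,0,0,0,0,0],"spin": [0,0,0,0,0,0],"jaw": [0.045,0.045,0.0,0,0,0]}, clamp_n=20)

```text
time_s: 3.8
tool_pos: [0.5878, -0.172, 0.0756]
tool_rot: [0.26, 3.129, -0.002]
contact_force: [-0.9, -0.6, 3.2]
gripper_width: 0.0138
gripper_force: 28.3
```

```bash
python3 go.py 0.588 -0.173 0.076 -9.5
```

```text
pos [ 0.5878 -0.172   0.0756] turn -0.0 delta tool [-0.0004 -0.001  -0.0004] M [[-0.986, 0.165, 0.002], [0.165, 0.986, -0.001], [-0.002, -0.001, -1.0]] t 3.8 q [-0.48  0.43  1.62 -0.    1.1  -1.89] 0.013843592723429868
```

>>> jog_arm(segments={"x": [0.04,0.04,0.04,0.04,0,0],"y": [0,0,0,0,0,0],"z": [-0.1,-0.1,-0.1,-0.1,0,0],"spin": [0,0,0,0,0,0],"jaw": [0,0,0,0,0,0]}, clamp_n=20)

```text
time_s: 4.4
tool_pos: [0.579, -0.1701, 0.0944]
tool_rot: [0.26, 3.131, -0.0]
contact_force: [0.8, -0.2, -2.7]
gripper_width: 0.0138
gripper_force: 27.3
```

```bash
python3 -c "
from h import *
for n in('scene','wrist'): cam(n,n+'2.png')
a=cv2.imread('pics/scene2.png')[220:340,290:450];b=cv2.imread('pics/wrist2.png')
cv2.imwrite('pics/v2.png',np.hstack([cv2.resize(a,(400,300)),cv2.resize(b,(400,300))]))"
```

```text
(no output)
```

View pics/v2.png

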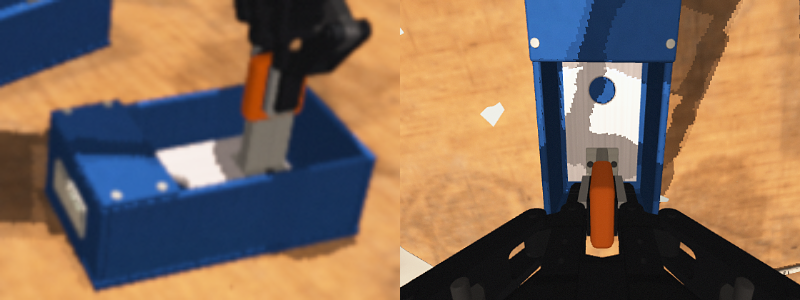

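The plate is tipping: the stem leans with its foot outward, the far end is still down under the hood, and the grip holds.

In the tool's units: -0.005 m is -0.1, 0.004 m is 0.08.

>>> jog_arm(segments={"x": [0.08,0.08,0.08,0.08,0,0],"y": [0,0,0,0,0,0],"z": [-0.1,-0.1,-0.1,-0.1,0,0],"spin": [0,0,0,0,0,0],"jaw": [0,0,0,0,0,0]}, clamp_n=20)

```text
time_s: 5.1
tool_pos: [0.5634, -0.1676, 0.1147]
tool_rot: [0.26, 3.13, -0.0]
contact_force: [3.2, -1.0, -2.1]
gripper_width: 0.0134
gripper_force: 27.1
```

```bash
python3 -c "
from h import *
for n in('scene','wrist'): cam(n,n+'3.png')
a=cv2.imread('pics/scene3.png')[200:340,290:450];b=cv2.imread('pics/wrist3.png')
cv2.imwrite('pics/v3.png',np.hstack([cv2.resize(a,(400,350)),cv2.resize(b,(400,350))]))"
```

```text
(no output)
```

View pics/v3.png

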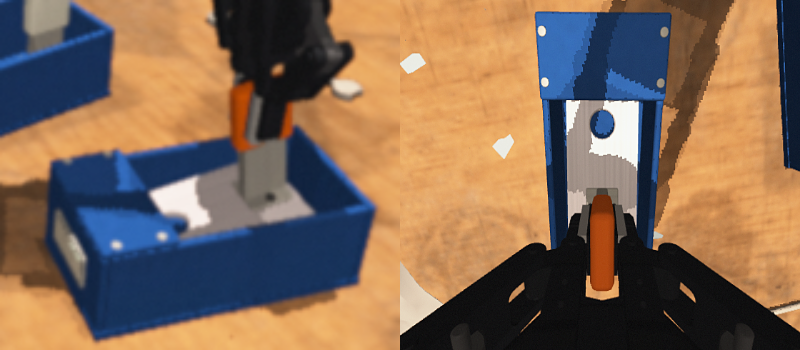

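The tip has grown, with the far end against the −x wall and the hole at wrist pixel (283,149). I'll compute the tilt from the hole's ray.

```bash
cat > tilt.py <<'E'
from h import *
from scipy.optimize import minimize_scalar
import sys
def hole(c):  # blue blob inside light plate: contour nearest guess
    return np.array([list(map(float,sys.argv[1:3]))])
hx=-0.0407
if __name__=='__main__':
    c=cam('wrist'); s=robot.read_state()
    t=onz(cam('top'),[[340,155]],0) # keep camera calls simple
    M=rot(s['tool_rot']); g=s['tool_pos']-.008*M[:,2]
    d=ray(c,hole(c))[0]; d/=np.linalg.norm(d); o=np.array(c['position'])
    ex=-M[:,0]; ez=np.array([0,0,1.])
    f=lambda th:(lambda v:np.linalg.norm(np.cross(v,d)))(g+(hx-.056)*(ex*np.cos(th)+ez*np.sin(th))+(.006-.078)*(-ex*np.sin(th)+ez*np.cos(th))-o)
    r=minimize_scalar(f,bounds=(-.5,1.2),method='bounded'); print('tilt deg',np.degrees(r.x),'miss mm',r.fun*1000,s['contact_force'].round(1))
E
python3 - <<'E'
from h import *
c=cv2.imread('pics/top0.png'); k=robot.camera('top')
p=onz(k,np.array([[173/6-.42+340,355/6-.42+155]]),.009)[0]
a=np.radians(-9.5); print('hole plate x',(p[:2]-[.588,-.173])@[np.cos(a),np.sin(a)]+.056)
E
python3 tilt.py 283 149
```

```text
hole plate x -0.009845430040857757
tilt deg 30.29748943880809 miss mm 0.0835760343621825 [ 3.1 -0.7 -0.4]
```

```bash
sed -i 's/^hx=.*/hx=-0.010/' tilt.py; python3 tilt.py 283 149
```

```text
tilt deg 11.372649806251616 miss mm 0.05379147826805499 [ 3.5 -1.2 -0.7]
```

>>> jog_arm(segments={"x": [0.08,0.08,0.08,0.08,0,0],"y": [0,0,0,0,0,0],"z": [-0.04,-0.04,-0.04,-0.04,0,0],"spin": [0,0,0,0,0,0],"jaw": [0,0,0,0,0,0]}, clamp_n=20)

```text
time_s: 6.05
tool_pos: [0.5477, -0.165, 0.1225]
tool_rot: [0.26, 3.13, -0.0]
contact_force: [5.4, -0.1, -0.5]
gripper_width: 0.0137
gripper_force: 27.0
```

```bash
python3 -c "
from h import *
for n in('scene','wrist'): cam(n,n+'4.png')
a=cv2.imread('pics/scene4.png')[180:340,290:450];b=cv2.imread('pics/wrist4.png')
cv2.imwrite('pics/v4.png',np.hstack([cv2.resize(a,(400,400)),cv2.resize(b,(400,400))]))"
```

```text
(no output)
```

View pics/v4.png

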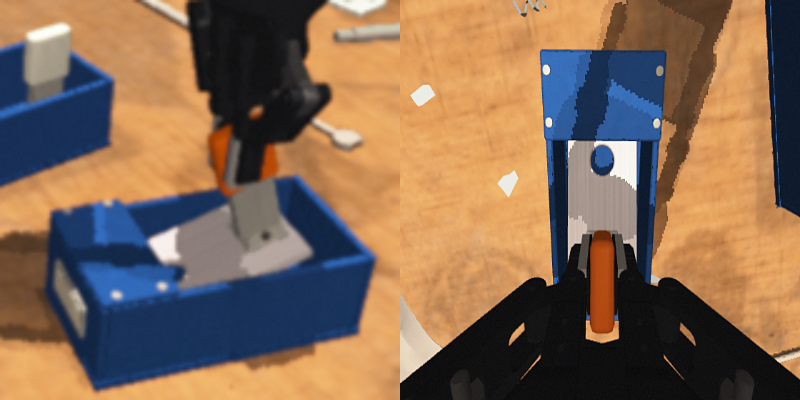

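The plate is clearly tipped at about 20°, with the hole at wrist pixel (283,167) and the far end still under the hood. Next I lift a little, then draw it out along +x.

```bash
python3 tilt.py 283 167
```

```text
tilt deg 20.10910097332815 miss mm 0.055118883313996114 [ 4.5 -0.9 -1.4]
```

>>> jog_arm(segments={"x": [0,0,0,0,-0.24,-0.24,-0.24,-0.24],"y": [0,0,0,0,0,0,0,0],"z": [-0.16,-0.16,-0.16,0,0,0,0,0],"spin": [0,0,0,0,0,0,0,0],"jaw": [0,0,0,0,0,0,0,0]}, clamp_n=20)

```text
time_s: 7.05
tool_pos: [0.5947, -0.1726, 0.1458]
tool_rot: [-0.26, -3.129, -0.001]
contact_force: [-0.4, -0.6, -2.8]
gripper_width: 0.0136
gripper_force: 26.6
```

>>> jog_arm(segments={"x": [-0.12,0,0],"y": [0,0,0],"z": [0,0,0],"spin": [0,0,0],"jaw": [0,0,0]})

```text
time_s: 7.35
tool_pos: [0.6002, -0.1735, 0.146]
tool_rot: [-0.26, -3.13, -0.001]
contact_force: [0.7, 0.0, -2.9]
gripper_width: 0.0136
gripper_force: 26.6
```

```bash
python3 -c "
from h import *
for n in('scene','wrist'): cam(n,n+'5.png')
a=cv2.imread('pics/scene5.png')[180:340,310:470];b=cv2.imread('pics/wrist5.png')
cv2.imwrite('pics/v5.png',np.hstack([cv2.resize(a,(400,400)),cv2.resize(b,(400,400))]))"
```

```text
(no output)
```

View pics/v5.png

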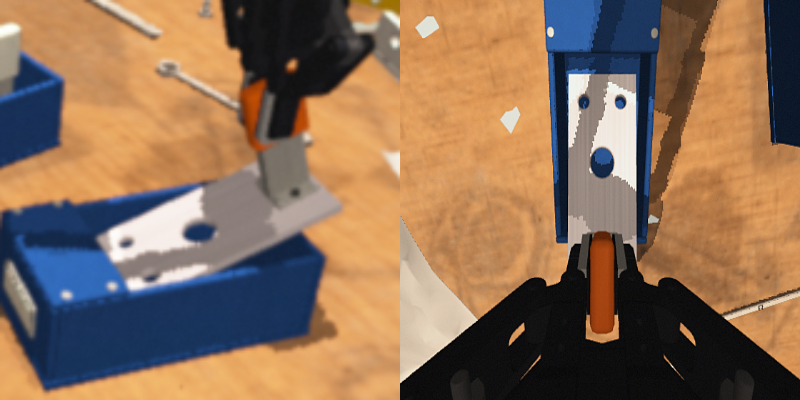

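The plate's far edge, at wrist row ~75, has come out from under the hood edge at row ~52. I lift it clear and carry it across.

>>> jog_arm(segments={"x": [0,0,0,0,0,0,0.1,0.2],"y": [0,0,0,0,0,0,0.2,0.44],"z": [-0.2,-0.4,-0.4,-0.4,-0.4,-0.4,0,0],"spin": [0,0,0,0,0,0,0,0],"jaw": [0,0,0,0,0,0,0,0]})

```text
time_s: 8.25
tool_pos: [0.5912, -0.1402, 0.2569]
tool_rot: [0.263, 3.129, -0.001]
contact_force: [-0.1, 0.7, -3.5]
gripper_width: 0.0138
gripper_force: 26.6
```

>>> jog_arm(segments={"x": [0.26,0.26,0.26,0.26,0.26,0.26,0.26,0.26],"y": [0.6,0.6,0.6,0.6,0.6,0.6,0.6,0.6],"z": [0,0,0,0,0,0,0,0],"spin": [0,0,0,0,0,0,0,0],"jaw": [0,0,0,0,0,0,0,0]})

```text
time_s: 9.05
tool_pos: [0.5267, 0.116, 0.2554]
tool_rot: [-0.26, -3.129, -0.0]
contact_force: [0.8, -0.5, -3.2]
gripper_width: 0.0136
gripper_force: 26.6
```

>>> jog_arm(segments={"x": [0.26,0.26,0.26,0.26,0.26,0.26,0,0],"y": [0.6,0.6,0.6,0.6,0.6,0.6,0.2,0],"z": [0,0,0,0,0,0,0,0],"spin": [0,0,0,0,0,0,0,0],"jaw": [0,0,0,0,0,0,0,0]})

```text
time_s: 9.85
tool_pos: [0.4817, 0.3155, 0.2555]
tool_rot: [-0.256, -3.13, 0.001]
contact_force: [-0.7, 0.1, -1.8]
gripper_width: 0.0133
gripper_force: 26.6
```

```bash
python3 go.py 0.480 0.334 0.130 -9.5
python3 -c "
from h import *
for n in('scene','wrist'): cam(n,n+'6.png')
a=cv2.imread('pics/scene6.png')[50:250,130:330];b=cv2.imread('pics/wrist6.png')
cv2.imwrite('pics/v6.png',np.hstack([cv2.resize(a,(400,400)),cv2.resize(b,(400,400))]))"
```

```text
pos [0.4817 0.3155 0.2555] turn 0.0026 delta tool [0.0045 0.0181 0.1255] M [[-0.987, 0.163, -0.001], [0.163, 0.987, -0.0], [0.001, -0.001, -1.0]] t 9.85 q [ 0.37  0.15  1.58 -0.    1.41 -1.04] 0.013289233357107367
```

View pics/v6.png

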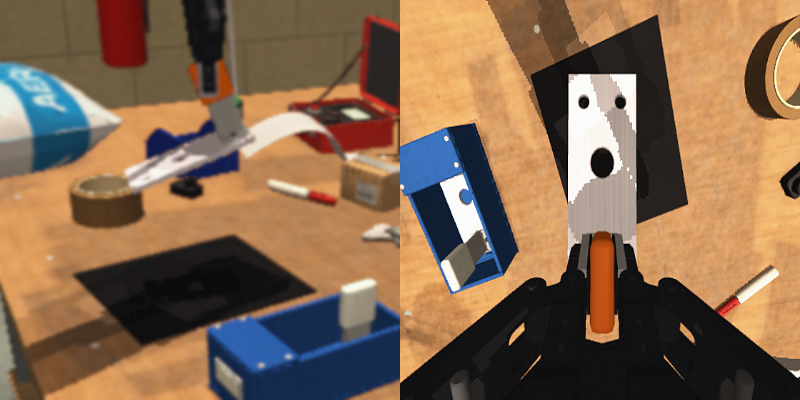

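The plate hangs over the mat with the tilt unchanged, and the white plate is untouched. I lower it to just above touchdown.

>>> jog_arm(segments={"x": [0.08,0,0,0,0,0,0],"y": [0.36,0,0,0,0,0,0],"z": [0.4,0.6,0.6,0.6,0.4,0,0],"spin": [0,0,0,0,0,0,0],"jaw": [0,0,0,0,0,0,0]})

```text
time_s: 10.65
tool_pos: [0.4822, 0.332, 0.1267]
tool_rot: [0.262, 3.131, -0.0]
contact_force: [-0.9, -0.1, -1.7]
gripper_width: 0.0139
gripper_force: 26.6
```

>>> jog_arm(segments={"x": [0,0,0,0],"y": [0,0,0,0],"z": [0.08,0.08,0.08,0],"spin": [0,0,0,0],"jaw": [0,0,0,0]})

```text
time_s: 11.05
tool_pos: [0.4814, 0.3327, 0.1139]
tool_rot: [-0.26, -3.13, 0.001]
contact_force: [-0.3, -0.7, -2.6]
gripper_width: 0.0139
gripper_force: 26.6
```

```bash
python3 go.py 0.480 0.334 0.114 -9.5
```

```text
pos [0.4814 0.3327 0.1139] turn 0.0001 delta tool [ 0.0016  0.0011 -0.0001] M [[-0.986, 0.165, -0.001], [0.165, 0.986, -0.0], [0.001, -0.0, -1.0]] t 11.05 q [ 0.4   0.31  1.68 -0.    1.15 -1.01] 0.013942674411564725
```

In the tool's units: -0.005 m is -0.1, 0.005 m is 0.1.

>>> jog_arm(segments={"x": [0,-0.1,-0.1,-0.1,0],"y": [0,0,0,0,0],"z": [0.08,0.1,0.1,0.1,0],"spin": [0,0,0,0,0],"jaw": [0,0,0,0,0]})

```text
time_s: 11.55
tool_pos: [0.4984, 0.3302, 0.0954]
tool_rot: [0.262, 3.128, 0.001]
contact_force: [3.2, 0.1, 2.4]
gripper_width: 0.0136
gripper_force: 27.6
```

>>> jog_arm(segments={"x": [-0.08,-0.08,-0.08,0],"y": [0,0,0,0],"z": [0.1,0.1,0.1,0],"spin": [0,0,0,0],"jaw": [0,0,0,0]})

```text
time_s: 11.95
tool_pos: [0.5081, 0.328, 0.0789]
tool_rot: [-0.261, -3.129, 0.001]
contact_force: [1.8, -0.3, 0.9]
gripper_width: 0.0137
gripper_force: 27.9
```

```bash
python3 go.py 0.5138 0.3288 0.0736 -9.5
```

```text
pos [0.5081 0.328  0.0789] turn -0.0007 delta tool [-0.0055  0.0017  0.0053] M [[-0.986, 0.166, -0.002], [0.166, 0.986, -0.0], [0.002, -0.001, -1.0]] t 11.95 q [ 0.37  0.41  1.64  0.    1.1  -1.03] 0.013738820459239394
```

In the tool's units: -0.003 m is -0.06, 0.003 m is 0.06.

>>> jog_arm(segments={"x": [-0.06,-0.04,0,0,0],"y": [0,0,0,0,0],"z": [0.06,0.06,0.02,0,0],"spin": [0,0,0,0,0],"jaw": [0,0,0,0,0]})

```text
time_s: 12.45
tool_pos: [0.5124, 0.3275, 0.0736]
tool_rot: [-0.259, -3.129, 0.002]
contact_force: [-3.9, -1.1, 8.1]
gripper_width: 0.0137
gripper_force: 29.0
```

```bash
python3 -c "
from h import *
for n in('scene','wrist','top'): cam(n,n+'7.png')
a=cv2.imread('pics/scene7.png')[100:250,130:330];b=cv2.imread('pics/top7.png')[160:310,100:260]
cv2.imwrite('pics/v7.png',np.hstack([cv2.resize(a,(400,300)),cv2.resize(b,(320,300))]))"
```

```text
(no output)
```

View pics/v7.png

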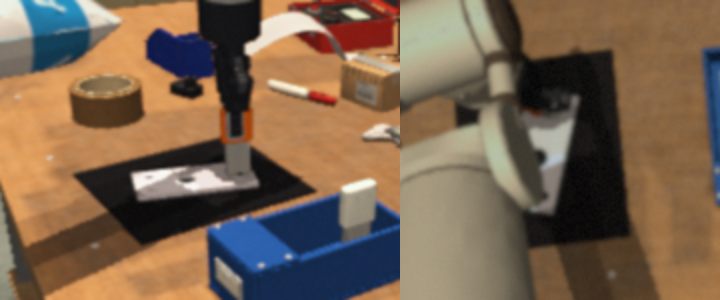

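The plate lies flat in the middle of the mat, pressed with about 10 N. I release it and retreat upward.

>>> jog_arm(segments={"x": [0,0,0,0,0,0,0,1],"y": [0,0,0,0,0,0,0,0],"z": [0,0,0,-0.2,-0.6,-0.8,-0.8,0],"spin": [0,0,0,0,0,0,0,0],"jaw": [0.04,0.05,0.06,0.06,0.06,0.06,0.06,0.06]})

```text
time_s: 13.4
tool_pos: [0.4718, 0.3367, 0.2024]
tool_rot: [0.265, 3.114, 0.012]
contact_force: [0.6, 0.6, 1.5]
gripper_width: 0.0602
gripper_force: 0.0
```

>>> jog_arm(segments={"x": [0.8,0.8,0.4,0,0,0,0,0],"y": [0.6,0.6,0.9,0.9,0.9,0.9,0,0],"z": [0,0,0,0,0,0,0,0],"spin": [0,0,0,0,0,0,0,0],"jaw": [0.06,0.06,0.06,0.06,0.06,0.06,0.06,0.06]})

```text
time_s: 14.2
tool_pos: [0.4047, 0.5894, 0.1926]
tool_rot: [-0.258, -3.13, 0.002]
contact_force: [-0.4, -0.3, 0.4]
gripper_width: 0.0602
gripper_force: 0.0
```

```bash
python3 - <<'E'
from h import *
c=cam('top','top8.png'); s=cam('scene','scene8.png')
h=cv2.cvtColor(c['color'],cv2.COLOR_RGB2HSV); m=cv2.inRange(h,(0,0,110),(179,90,255)); z=np.zeros_like(m); z[180:290,125:220]=m[180:290,125:220]
k=max(cv2.findContours(z,0,1)[0],key=cv2.contourArea).reshape(-1,2); P=onz(c,k,.010)
r=cv2.minAreaRect((P[:,:2]*1000).astype(np.float32)); print('plate',r)
a=c['color'][160:310,100:310,::-1];b=s['color'][100:270,130:350,::-1]
cv2.imwrite('pics/v8.png',np.hstack([cv2.resize(a,(420,300)),cv2.resize(b,(380,300))]))
E
```

```text
plate ((460.05987548828125, 336.0398254394531), (69.11965942382812, 152.7184600830078), 80.441650390625)
```

View pics/v8.png

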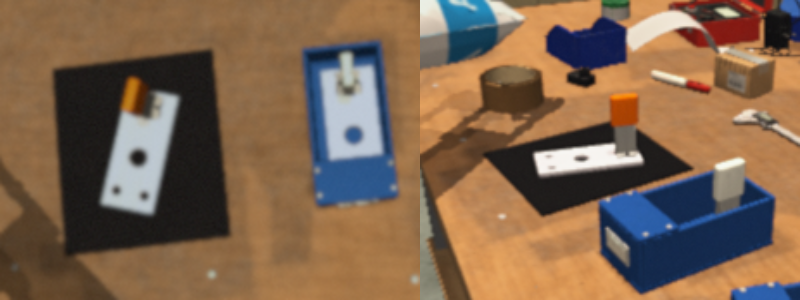

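The orange-handled plate lies flat with its handle up. Its centre is at (460,336) mm, about 3 mm from the mat's measured centre at (459,338). The white plate is still in its bin and the arm is clear.

```bash
python3 -c "
from cell import robot
print(robot.job_done())"
```

```text
the job is handed in; nothing more can be done
None
```

The orange-handled plate was tipped about 20° in its bin, drawn out from under the hood and released flat about 3 mm from the mat's centre, with the white-handled plate left in its bin; I handed the job in at about 14 s, and no verdict came back.

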